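# Set the draining tray to drip into the sink

## Task

The black draining tray beside the sink must drip into the sink again, not onto the worktop. Push its metal spout round with a fingertip so that it points straight out of the tray's end, and push the tray along the worktop until the spout's open tip reaches about 3 cm past the sink's edge, with tray and spout square to that edge and all the feet on the worktop. Nothing is to be picked up: do not lift the tray, keep the scrub pad and the brush lying in it, and leave the mug and the sink plug where they are.

Things in the scene. Friction and masses are not known exactly. Their poses are not given: they have to be found in the camera images.
- tray: Low black draining tray, loose, about 0.55 kg, 130 (its x) by 220 mm (its y), walls 5 mm thick from 12 to 32 mm above the worktop, on four rubber feet 12 mm high. Origin: its centre at worktop height. Its +y end, nearer the sink, has the outlet and spout; its plain end wall is at y = -110 mm. Slides when pushed with a few newtons (friction on the worktop about 0.6, not known exactly).
- spout (a joint): Angle of the swivel spout (rad) about the vertical axis at spout_pivot. 0: straight out along the tray's +y. Positive: clockwise from above, towards the tray's +x (away from the robot); its direction in the tray's frame is (sin, cos) of the angle. Range -0.9 to 1.0, slight friction (0.035 N m), stays where left, no catch at 0. Starts askew at a positive angle.
- spout_pivot (a point): Point on the spout's vertical axis, on the tray at x = 0, y = +116 mm, 7.5 mm above the worktop.
- spout_tip (a point): Middle of the spout's open tip, 7.5 mm above the worktop, 85 mm from the pivot; its y axis points out along the spout. The spout is a straight bright metal trough, 30 mm wide; its two upright sides, 3 mm thick, run from 25 to 85 mm from the pivot and stand 4.5 to 20.5 mm above the worktop; a fingertip can push them anywhere there.
- sink_edge (a point): Point on the edge of the sink opening that faces the tray (the worktop's cut edge, along world x from about x = 0.38 to 0.78), at worktop height. World axes: the sink lies on its +y side (robot's left), the worktop on its -y side. The overhang is the y of spout_tip minus the y of this point. No raised rim.
- scrub_pad: Green scrub pad, 44 x 58 x 18 mm, lying loose in the tray on its ribs, 17 mm above the worktop. Origin: centre of its underside.
- nail_brush: Green washing-up brush, 30 x 85 x 22 mm, lying loose in the tray on its ribs. Origin: centre of its underside.
- mug: Green and grey mug, 100 mm high, 82 mm across plus a handle, on the worktop behind the tray. Origin: centre of its underside. Leave alone.
- plug: Black rubber sink plug, 48 mm across, 22 mm high, on the worktop beyond the tray, near the sink. Origin: centre of its underside. Leave alone.
There are look-alikes about, which are no part of the job. What is shaped like the scrub_pad but brown is not meant.

How it is judged:
At the end, for the whole second after the job is handed in: Spout tip 18 to 42 mm past the sink's edge; spout and tray each within 0.2 rad of square to it; tray level on its feet on the worktop (4 mm, 0.04 rad), at rest; scrub pad and brush lying in the tray; mug and plug within 30 mm of their starts (world y of spout_tip between 0.3 and 0.324 m and world x of spout_tip between 0.395 and 0.7 m and angle between the y axis of each of spout_tip, tray and the y axis of sink_edge, either way round below 0.2 rad and height (world z) of tray between -0.004 and 0.004 m and angle between tray's own z axis and vertical below 0.04 rad and linear speed of tray below 0.01 m/s and angular speed of tray below 0.05 rad/s and velocity of joint spout between -0.05 and 0.05 rad/s and x of scrub_pad in the frame of tray between -0.058 and 0.058 m and y of scrub_pad in the frame of tray between -0.105 and 0.105 m and z of scrub_pad in the frame of tray between 0.008 and 0.03 m and x of nail_brush in the frame of tray between -0.058 and 0.058 m and y of nail_brush in the frame of tray between -0.105 and 0.105 m and z of nail_brush in the frame of tray between 0.008 and 0.03 m and distance of each of mug, plug from where it was at the start of the episode below 0.03 m); the robot touches nothing.
It fails at once if the tray is lifted or tipped (more than 10 mm or 0.12 rad) (height (world z) of tray above 0.01 m or angle between tray's own z axis and vertical above 0.12 rad).
It fails at once if the scrub pad or the brush is lifted, or leaves the tray (z of any of scrub_pad, nail_brush in the frame of tray above 0.035 m or height (world z) of any of scrub_pad, nail_brush below 0.008 m).
It fails at once if the mug is moved more than 30 mm or tipped (distance of mug from where it was at the start of the episode above 0.03 m or angle between mug's own z axis and vertical above 0.3 rad).
It fails at once if the plug is moved more than 30 mm (distance of plug from where it was at the start of the episode above 0.03 m).
It also fails if it takes over 58 s, if anything falls off the work surface, if the arm or the gripper's body presses on something with over 40 N, if the wrist force passes 120 N, or if a joint passes its speed limit or range.

## Robot

A 6-joint arm with a two-finger parallel gripper is mounted at the origin on a cart in front of the work surface, level with it; the furniture and walls round the work are solid. World frame = base frame: x ahead of the robot, y to its left, z up, the work surface at z = 0. Lengths are in m, angles in rad, forces in N, time in s.
With the tool pointing down it reaches from about 0.35 to 0.975 m from the base axis. Payload 7.1 kg.
Tool frame: the origin (TCP) lies midway between the tips of the shut fingers; the grasp point (between the pads) lies 19 mm behind it; z points along the fingers, y is the line along which they close (so a half turn about z gives the same grasp; the last joint's range is limited). The gripper opens to 88 mm and grips with 3 to 60 N. Pads are 20 mm wide; open, the fingers measure 115 mm over their backs; the gripper's body (75 mm by 178 mm) begins 61 mm behind the grasp point.
Start: joints at [1.108, 0.423, 1.63, -0, 1.089, -0.019], TCP at [0.268, 0.564, 0.223] pointing down, gripper open.
Joint ranges: [-3, 3], [-0.9, 2.11], [0.09, 2.58], [-1.31, 4.45], [0.11, 2.69], [-2.54, 2.54]. Speed limits (rad/s): [2.39, 2.39, 3.01, 3.14, 3.14, 3.14].

## Interface

Orientations are given as [roll, pitch, yaw] about the fixed x, y, z axes, in that order (R = Rz(yaw) Ry(pitch) Rx(roll)).
In Python, from station import arm, vision, ticket gives the robot as it stands.
- The arm moves only by the shell command python3 -m handwheel 'ROWS' [FORCE]. ROWS is JSON, one flat list of numbers, 7 for each row, row after row: the opening, from 0 (shut) to 1 (fully open), then the shift along the tool's x, y, z in mm, then the turn, a rotation vector about the tool's x, y, z in units of 8 degrees (1.0 is 8 degrees). In form: [grip, dx, dy, dz, rx, ry, rz, grip, dx, dy, dz, rx, ry, rz, ...]. A call has 1 to 20 rows; each row shifts and turns the commanded pose from where the row before left it, along the tool's axes as they then stand; what a row does not reach is not made up. A row lasts 1/10 s, in which the tool goes at most 50 mm and 8.59 degrees, less where a joint would pass 70% of its speed; a pose out of reach is approached as far as the arm can. A call with a gripper value outside its range is refused whole. The fingers move at their own pace and stop on an object; FORCE is the grip in N (left out, the last holds). Time passes only in rows, so rows that do not move let the fingers close. It gives the time, the measured TCP pose, the force, the opening and the grip force at its end, in the units of the state.
- arm.read_state(): the state, without advancing time (a new reading comes with each control period).
- vision.camera(name): name is "side" or "top"; returns the picture (420x560x3 uint8, red, green, blue); there is no depth.
- vision.camera_params(name): a dict with "mtx" (3x3 intrinsics, pixels), "xyz" and "attitude" of the camera in the world. Camera axes: x right, y up, looking along -z (the intrinsics and any distortion apply to the point x, -y, -z); pixel columns grow to the right and rows downward; lengths in m; the calibration is good to about 2 mm. A picture is of the moment at which its call begins. camera_params takes no time and is no camera call.
- ticket.sign_off(): hands the job in; it is judged then, once.
The state is a dict: "clock": time; "joint_positions": joint angles; "qd": joint speeds; "joint_efforts": joint torques, N m; "position": TCP position; "tcp_rot": TCP orientation; "wrist_force": force on the tool from outside, world axes, zero at the start; "torque": the same for the moment, N m; "opening": finger opening in m; "grip_force": force on a finger pad.
Only numpy, scipy, OpenCV 4.12 (cv2) and the standard library are available. Lean on these libraries where they do the work, as an engineer would, in place of code of your own. Each camera call takes 0.05 s, during which the arm holds its last target. There are 200 camera calls.

## Working session

There is one attempt and no reset: what is moved stays moved. The work goes in short steps, Python scripts to look and compute and a shell command to move; the robot and the scene stay as the last step left them, time stands still between calls to the robot, and variables do not carry over. Pictures are saved under pics/ and viewed, at most 10 in all, crops included, and the job is handed in when it is done.

```bash
mkdir -p pics; cat > h.py <<'E'
import numpy as np, cv2
from scipy.spatial.transform import Rotation as R
from station import arm, vision, ticket
def snap(n,f,crop=None,s=1):
    im=vision.camera(n)[:,:,::-1]
    if crop: im=im[crop[1]:crop[3],crop[0]:crop[2]]
    cv2.imwrite('pics/'+f,cv2.resize(im,None,fx=s,fy=s,interpolation=cv2.INTER_CUBIC))
def par(n):
    p=vision.camera_params(n); a=np.array(p['attitude'])
    r=a if a.shape==(3,3) else R.from_euler('xyz',a).as_matrix()
    return np.array(p['mtx']),np.array(p['xyz']),r,p
def world(n,u,v,z=0):
    K,t,r,p=par(n); d=np.linalg.inv(K)@[u,v,1]; d=r@[d[0],-d[1],-d[2]]
    return t+d*(z-t[2])/d[2]
def pix(n,X):
    K,t,r,p=par(n); c=r.T@(np.array(X)-t); q=K@[c[0],-c[1],-c[2]]; return q[:2]/q[2]
E
python3 - <<'E'
from h import *
snap('top','top0.png',None,1.4); snap('side','side0.png',None,1.4)
for n in('top','side'): print(par(n)[3])
print(arm.read_state())
E
```

```text
{'mtx': array([[495.03381157,   0.        , 286.58492158],
       [  0.        , 495.03381157, 206.22302852],
       [  0.        ,   0.        ,   1.        ]]), 'xyz': array([0.39476325, 0.00933127, 0.98655199]), 'attitude': array([ 0.16083346,  0.02518699, -1.55067791])}
{'mtx': array([[399.81058598,   0.        , 281.86176009],
       [  0.        , 399.81058598, 207.2729108 ],
       [  0.        ,   0.        ,   1.        ]]), 'xyz': array([0.74672341, 0.7766583 , 0.58186485]), 'attitude': array([ 9.65429807e-01, -7.84015612e-04,  2.88810651e+00])}
{'clock': 0.1, 'joint_positions': array([ 1.10801498e+00,  4.23737903e-01,  1.63061789e+00, -1.37512492e-05,
        1.08859049e+00, -1.90056386e-02]), 'qd': array([ 0.000303  , -0.00187518, -0.00225277,  0.00158556, -0.0015422 ,
        0.0012311 ]), 'joint_efforts': array([-1.32206340e-03, -5.45615387e+01, -2.74323535e+01,  6.45226892e-02,
        1.87956111e-02,  4.77340279e-06]), 'position': array([0.26810368, 0.56401756, 0.22199429]), 'tcp_rot': array([-3.14023904e+00, -1.35524998e-05,  2.69782332e+00]), 'wrist_force': array([-0.68441893,  0.24979083,  0.63031652]), 'torque': array([-0.01887821, -0.01018167, -0.02580486]), 'grip_force': 0.0, 'opening': 0.08781297618539993}
```

View pics/top0.png

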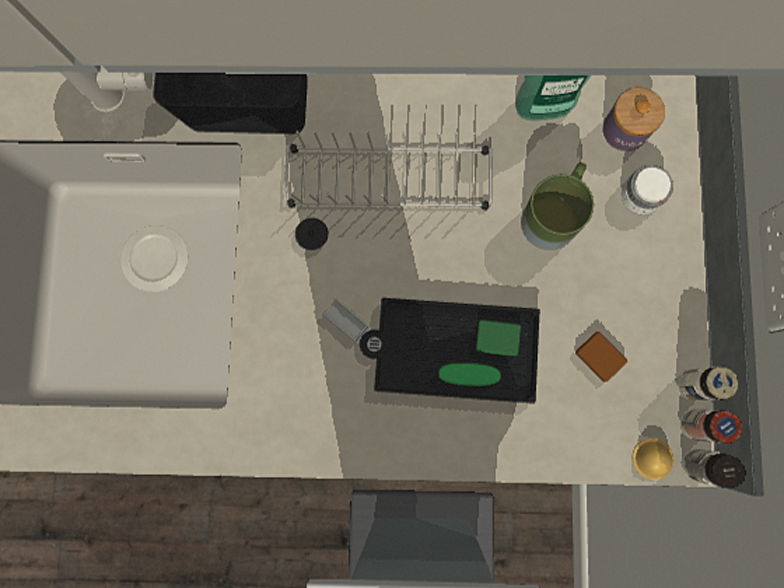

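View pics/side0.png

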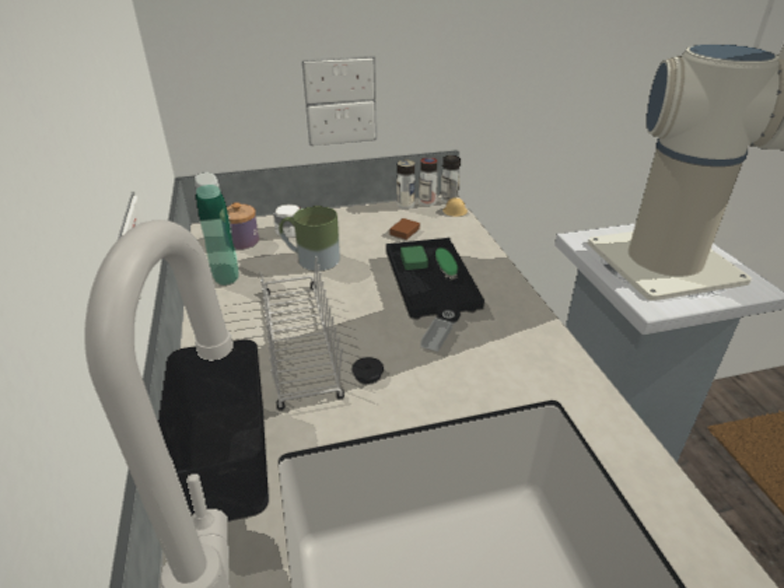

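The top view (1.4x) shows the tray's rim corners at about (382,299), (539,310), (535,402), (376,390). The spout pivot is at (373,344), with the spout going up-left to about (334,310). The plug is at (312,234), the mug at (560,207) and the sink edge along (241,145)–(229,405). The brown pad at (601,357) sits behind the tray, where it could get in the way.

```bash
python3 - <<'E'
from h import *
w=lambda u,v,z=0:print((u,v),np.round(world('top',u/1.4,v/1.4,z)[:2],4))
for c in [(382,299),(539,310),(535,402),(376,390)]: w(*c,.032)
for c in [(373,344),(334,310),(324,318),(341,300)]: w(*c,.02)
w(312,234,.022); w(239,200); w(229,405)
for c in [(575,357),(601,332),(627,357),(605,382)]: w(*c,.018)
w(312,250,0); w(560,207,.1)
for c in [(478,321),(521,322),(518,355),(478,351),(438,374),(501,374)]: w(*c,.037)
for f in(.85,.92): print(f)
snap('top','t1.png',(210,190,400,300),4)
E
```

```text
(382, 299) [0.5342 0.063 ]
(539, 310) [ 0.5224 -0.1545]
(535, 402) [ 0.3968 -0.1477]
(376, 390) [0.4086 0.0681]
(373, 344) [0.4723 0.0747]
(334, 310) [0.5192 0.131 ]
(324, 318) [0.5076 0.1447]
(341, 300) [0.5336 0.1216]
(312, 234) [0.6282 0.1663]
(239, 200) [0.6837 0.2806]
(229, 405) [0.384  0.2775]
(575, 357) [ 0.4595 -0.2058]
(601, 332) [ 0.4949 -0.2425]
(627, 357) [ 0.4608 -0.2773]
(605, 382) [ 0.4259 -0.2462]
(312, 250) [0.6095 0.1689]
(560, 207) [ 0.6502 -0.1719]
(478, 321) [ 0.5051 -0.0701]
(521, 322) [ 0.5047 -0.1289]
(518, 355) [ 0.4595 -0.1245]
(478, 351) [ 0.4639 -0.0702]
(438, 374) [ 0.4317 -0.016 ]
(501, 374) [ 0.4333 -0.1014]
0.85
0.92
```

View pics/t1.png

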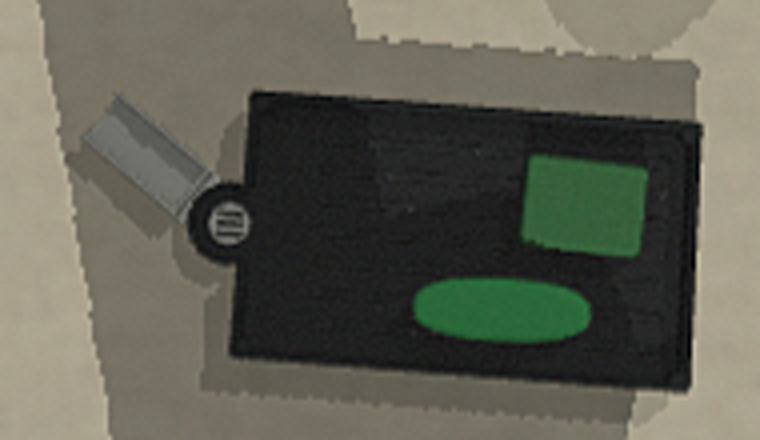

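```bash
python3 -m handwheel '[0,0,0,0,0,0,-0.8, 0,0,0,0,0,0,-0.8, 0,0,0,0,0,0,-0.8, 0,0,0,0,0,0,-0.8, 0,-28,-40,0,0,0,0, 0,-28,-40,0,0,0,0, 0,-28,-40,0,0,0,0, 0,-28,-40,0,0,0,0, 0,-28,-40,0,0,0,0, 0,-28,-40,0,0,0,0, 0,-28,-40,0,0,0,0, 0,-28,-40,0,0,0,0, 0,-28,-40,0,0,0,0, 0,-28,-40,0,0,0,0, 0,-28,-40,0,0,0,0, 0,0,0,0,0,0,0, 0,0,0,0,0,0,0]' 10
```

```text
clock: 1.85
position: [0.5777, 0.1244, 0.2222]
tcp_rot: [3.142, -0.001, -3.141]
wrist_force: [-0.1, -0.1, 0.2]
opening: 0.0004
grip_force: 0.0
```

```bash
python3 -m handwheel '[0,14,0,40,0,0,0, 0,0,0,40,0,0,0, 0,0,0,40,0,0,0, 0,0,0,40,0,0,0, 0,0,0,30,0,0,0, 0,0,0,21,0,0,0, 0,0,0,0,0,0,0, 0,6,0,0,0,0,0, 0,6,0,0,0,0,0, 0,6,0,0,0,0,0, 0,6,0,0,0,0,0, 0,6,0,0,0,0,0, 0,6,0,0,0,0,0, 0,6,0,0,0,0,0, 0,6,0,0,0,0,0, 0,5,0,0,0,0,0, 0,5,0,0,0,0,0, 0,4,0,0,0,0,0, 0,0,0,0,0,0,0]'; python3 - <<'E'
from h import *
snap('top','t2.png',(180,170,400,300),3.5)
E
```

```text
clock: 3.75
position: [0.5006, 0.125, 0.0115]
tcp_rot: [-3.141, -0.001, -3.138]
wrist_force: [0.2, 0.7, 0.0]
opening: 0.0004
grip_force: 0.0
```

View pics/t2.png

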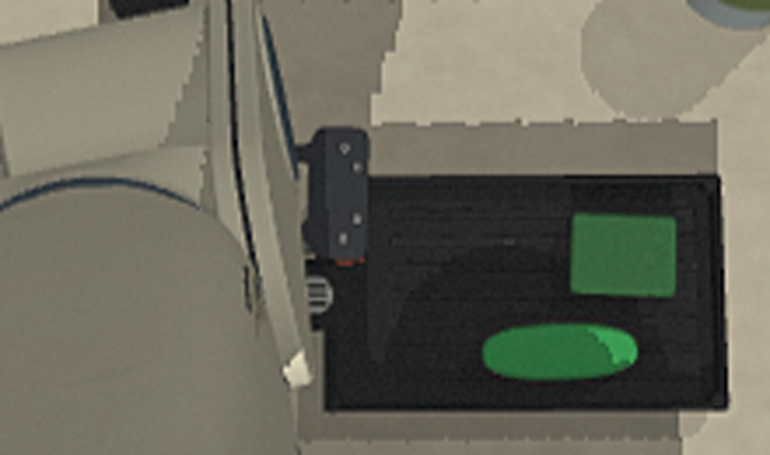

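```bash
python3 -m handwheel '[0,-5,0,0,0,0,0, 0,-15,0,0,0,0,0, 0,-25,0,0,0,0,0, 0,0,0,-40,0,0,0, 0,0,0,-45,0,0,0, 0,0,0,-45,0,0,0, 0,0,0,-45,0,0,0, 0,0,45,0,0,0,0, 0,0,45,0,0,0,0, 0,0,45,0,0,0,0, 0,0,45,0,0,0,0, 0,0,45,0,0,0,0, 0,0,45,0,0,0,0,0,0,0,0,0,0,0]'; python3 - <<'E'
from h import *
snap('top','t3.png',(180,170,400,300),3.5)
E
```

```text
clock: 5.2
position: [0.5458, 0.4005, 0.1867]
tcp_rot: [3.139, 0.001, -3.134]
wrist_force: [0.0, -0.9, -0.4]
opening: 0.0003
grip_force: 0.0
```

View pics/t3.png

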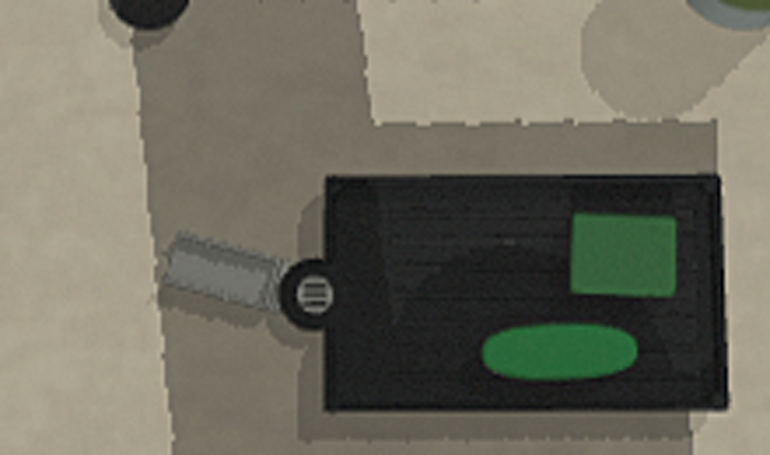

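The tray turned a little, to nearly square. The spout is still askew: tip centre at crop (172,262), pivot at (316,294). Rim corners are at (327,177), (719,177), (727,408) and (326,408).

```bash
python3 - <<'E'
from h import *
w=lambda u,v,z=0:np.round(world('top',180+u/3.5,170+v/3.5,z)[:2],4)
c=[w(*q,.032) for q in [(327,177),(719,177),(727,408),(326,408)]]
print(c,'centre',np.mean(c,0)); d=c[0]-c[1]+c[3]-c[2]; print('tray ang cw',np.arctan2(*d))
t,p=w(172,262,.012),w(316,294,.02); print('tip',t,'piv',p,'ang cw',np.arctan2(*(t-p)))
E
```

```text
[array([0.5205, 0.0615]), array([ 0.5241, -0.1554]), array([ 0.3981, -0.1582]), array([0.3937, 0.059 ])] centre [ 0.4591   -0.048275]
tray ang cw -0.018426847538068718
tip [0.4733 0.149 ] piv [0.4562 0.0667] ang cw 0.20486159004601948
```

```bash
python3 -m handwheel '[0,0,-45,0,0,0,0, 0,0,-45,0,0,0,0, 0,0,-45,0,0,0,0, 0,0,-45,0,0,0,0, 0,0,-45,0,0,0,0, 0,0,-32,0,0,0,0, 0,0,0,45,0,0,0, 0,0,0,45,0,0,0, 0,0,0,45,0,0,0, 0,0,0,41,0,0,0, 0,0,0,0,0,0,0, 0,20,0,0,0,0,0, 0,16,0,0,0,0,0,0,3,0,0,0,0,0]'; python3 -m handwheel '[0,2,0,0,0,0,0, 0,2,0,0,0,0,0, 0,2,0,0,0,0,0, 0,2,0,0,0,0,0, 0,2,0,0,0,0,0, 0,2,0,0,0,0,0, 0,2,0,0,0,0,0]'; python3 -m handwheel '[0,2,0,0,0,0,0, 0,2,0,0,0,0,0, 0,2,0,0,0,0,0, 0,2,0,0,0,0,0, 0,1,0,0,0,0,0, 0,0,0,0,0,0,0]'
```

```text
clock: 6.65
position: [0.5066, 0.1375, 0.0123]
tcp_rot: [-3.141, -0.0, -3.139]
wrist_force: [-0.4, -0.2, 0.0]
opening: 0.0006
grip_force: 0.0
clock: 7.35
position: [0.4935, 0.1382, 0.0106]
tcp_rot: [3.142, 0.0, -3.139]
wrist_force: [0.8, 0.6, -0.3]
opening: -0.0001
grip_force: 0.3
clock: 7.95
position: [0.4843, 0.1381, 0.0107]
tcp_rot: [-3.141, -0.0, -3.138]
wrist_force: [0.1, 0.6, 0.6]
opening: 0.0003
grip_force: 0.0
```

Back off the same way, then look.

```bash
python3 -m handwheel '[0,-5,0,0,0,0,0, 0,-15,0,0,0,0,0, 0,-25,0,0,0,0,0, 0,0,0,-40,0,0,0, 0,0,0,-45,0,0,0, 0,0,0,-45,0,0,0, 0,0,0,-45,0,0,0, 0,0,45,0,0,0,0, 0,0,45,0,0,0,0, 0,0,45,0,0,0,0, 0,0,45,0,0,0,0, 0,0,45,0,0,0,0, 0,0,45,0,0,0,0,0,0,0,0,0,0,0]'; python3 - <<'E'
from h import *
snap('top','t4.png',(180,170,400,300),3.5)
E
```

```text
clock: 9.35
position: [0.5287, 0.4133, 0.1857]
tcp_rot: [3.139, 0.001, -3.135]
wrist_force: [1.4, 0.0, -0.0]
opening: 0.0007
grip_force: 0.0
```

View pics/t4.png

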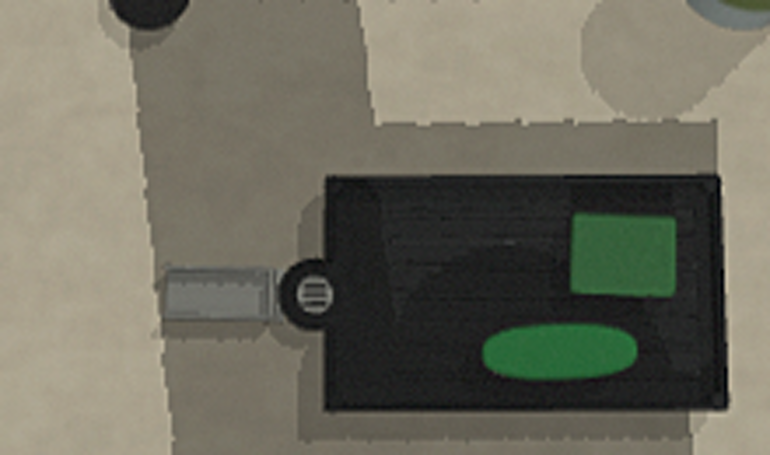

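The spout is now straight (tip at (165,293), pivot at (316,294)) and the tray hasn't moved. Next is the end-wall push with the fingers open.

```bash
python3 -m handwheel '[0,5,-42,0,0,0,0, 0,5,-42,0,0,0,0, 0,5,-42,0,0,0,0, 0,5,-42,0,0,0,0, 0,5,-42,0,0,0,0, 0,5,-42,0,0,0,0, 0,5,-42,0,0,0,0, 0,5,-42,0,0,0,0, 0,5,-42,0,0,0,0, 0,5,-42,0,0,0,0, 0,5,-42,0,0,0,0, 0,5,-42,0,0,0,0, 0,5,-42,0,0,0,0, 0,5,-42,0,0,0,0, 0,0,0,0,0,0,0]'; python3 -m handwheel '[0.75,0,0,0,0,0,0.8, 0.75,0,0,0,0,0,0.8, 0.75,0,0,0,0,0,0.8, 0.75,0,0,0,0,0,0.8, 0.75,0,0,0,0,0,0.8, 0.75,0,0,0,0,0,0.8, 0.75,0,0,0,0,0,0.8, 0.75,0,0,0,0,0,0.8, 0.75,0,0,0,0,0,0.8, 0.75,0,0,0,0,0,0.8, 0.75,0,0,0,0,0,0.8, 0.75,0,0,0,0,0,0.8, 0.75,0,0,0,0,0,0.8, 0.75,0,0,0,0,0,0.9, 0.75,0,0,0,0,0,0]'
```

```text
clock: 10.9
position: [0.4592, -0.1847, 0.1859]
tcp_rot: [-3.14, 0.0, 3.139]
wrist_force: [-0.5, -0.1, -0.0]
opening: 0.0003
grip_force: 0.0
clock: 12.4
position: [0.4597, -0.1799, 0.1856]
tcp_rot: [-3.141, -0.0, 1.565]
wrist_force: [0.6, -0.7, -1.5]
opening: 0.0659
grip_force: 0.0
```

```bash
python3 -m handwheel '[0.75,0,0,40,0,0,0, 0.75,0,0,40,0,0,0, 0.75,0,0,40,0,0,0, 0.75,0,0,30,0,0,0, 0.75,0,0,16,0,0,0, 0.75,0,0,0,0,0,0]'; python3 -m handwheel '[0.75,3,0,0,0,0,0, 0.75,3,0,0,0,0,0, 0.75,3,0,0,0,0,0, 0.75,4,0,0,0,0,0, 0.75,4,0,0,0,0,0, 0.75,4,0,0,0,0,0, 0.75,4,0,0,0,0,0, 0.75,5,0,0,0,0,0, 0.75,5,0,0,0,0,0, 0.75,5,0,0,0,0,0, 0.75,5,0,0,0,0,0, 0.75,5,0,0,0,0,0, 0.75,5,0,0,0,0,0, 0.75,4,0,0,0,0,0, 0.75,3,0,0,0,0,0, 0.75,2,0,0,0,0,0, 0.75,1,0,0,0,0,0, 0.75,0,0,0,0,0,0]'; python3 - <<'E'
from h import *
snap('top','t5.png',(150,130,400,310),3)
E
```

```text
clock: 13.0
position: [0.4585, -0.1793, 0.0177]
tcp_rot: [-3.137, -0.002, 1.57]
wrist_force: [0.1, 0.3, -0.3]
opening: 0.066
grip_force: 0.0
clock: 14.8
position: [0.4622, -0.1156, 0.0208]
tcp_rot: [3.138, 0.002, 1.568]
wrist_force: [1.4, -5.4, 2.7]
opening: 0.0659
grip_force: 2.8
```

View pics/t5.png

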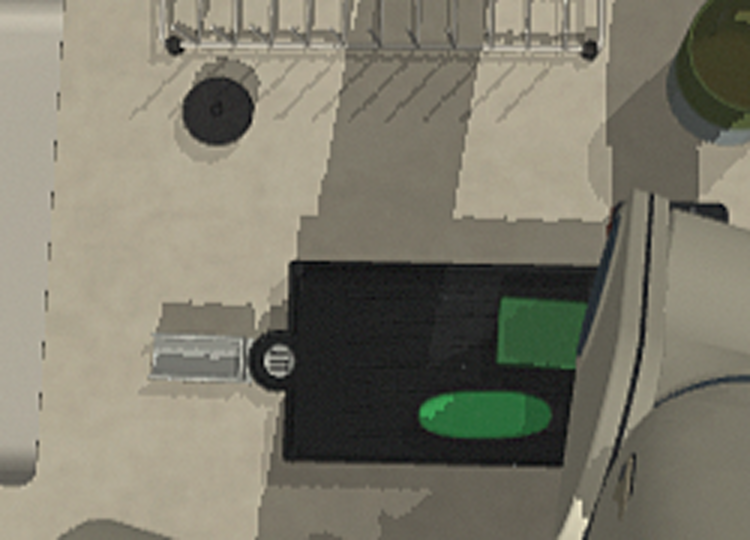

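The push is going straight. The tip is at crop (151,358) and the pivot at (278,360). I'll compute how far is left.

```bash
python3 - <<'E'
from h import *
w=lambda u,v,z=0:world('top',150+u/3,130+v/3,z)[:2]
print('tip',w(151,358,.012),'piv',w(278,360,.02),'front',w(291,263,.032),w(285,458,.032),'edge',w(55,200),w(40,400))
E
```

```text
tip [0.46338267 0.20578123] piv [0.46303597 0.12096577] front [0.52530937 0.11327075] [0.39997325 0.11297032] edge [0.57019942 0.27888986] [0.43499395 0.28100582]
```

```bash
python3 -m handwheel '[0.75,2,0,0,0,0,0, 0.75,4,0,0,0,0,0, 0.75,5,0,0,0,0,0, 0.75,6,0,0,0,0,0, 0.75,6,0,0,0,0,0, 0.75,6,0,0,0,0,0, 0.75,6,0,0,0,0,0, 0.75,6,0,0,0,0,0, 0.75,6,0,0,0,0,0, 0.75,6,0,0,0,0,0, 0.75,6,0,0,0,0,0, 0.75,6,0,0,0,0,0, 0.75,6,0,0,0,0,0, 0.75,6,0,0,0,0,0, 0.75,6,0,0,0,0,0, 0.75,5,0,0,0,0,0, 0.75,4,0,0,0,0,0, 0.75,2,0,0,0,0,0, 0.75,1,0,0,0,0,0, 0.75,0,0,0,0,0,0]'; python3 - <<'E'
from h import *
snap('top','t6.png',(110,150,360,330),3)
E
```

```text
clock: 16.85
position: [0.4624, -0.0204, 0.0208]
tcp_rot: [3.139, 0.001, 1.568]
wrist_force: [0.1, -7.2, 4.5]
opening: 0.0659
grip_force: 3.2
```

View pics/t6.png

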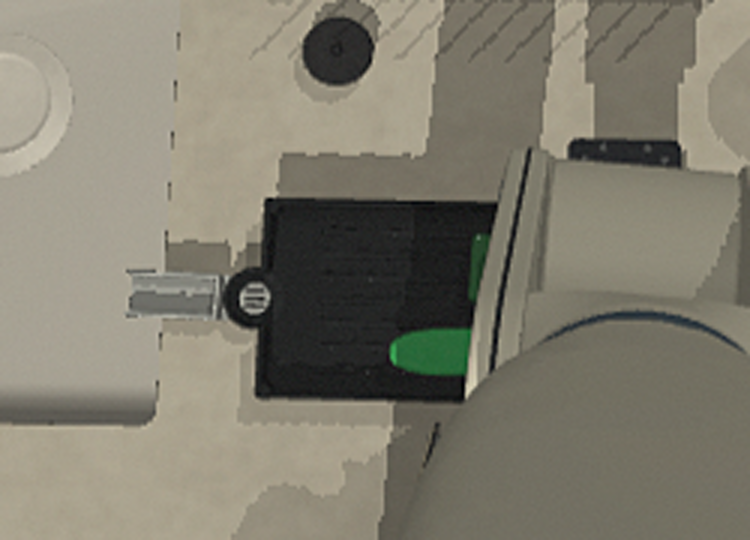

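The tip is at crop (127,294), past the sink edge at (164,294). The pivot is at (254,298) and the front wall at (266,202) and (258,396).

```bash
python3 - <<'E'
from h import *
w=lambda u,v,z=0:world('top',110+u/3,150+v/3,z)[:2]
print('tip',w(127,294,.012),'piv',w(254,298,.02),'front',w(266,202,.032),w(258,396,.032),'edge',w(164,294))
E
```

```text
tip [0.46427599 0.30145925] piv [0.46261569 0.21532728] front [0.52439159 0.20803438] [0.39936006 0.20707834] edge [0.46558475 0.28015729]
```

```bash
python3 -m handwheel '[0.75,3,0,0,0,0,0, 0.75,3,0,0,0,0,0, 0.75,3,0,0,0,0,0, 0.75,2,0,0,0,0,0, 0.75,0,0,0,0,0,0]'; python3 -m handwheel '[0.75,-4,0,0,0,0,0, 0.75,-15,0,0,0,0,0, 0.75,-25,0,0,0,0,0, 0.75,-10,0,-20,0,0,0, 0.75,0,0,-45,0,0,0, 0.75,0,0,-45,0,0,0, 0.75,0,0,-45,0,0,0, 0.75,-40,0,0,0,0,0, 0.75,-40,0,0,0,0,0, 0.75,-40,0,0,0,0,0, 0.75,0,0,0,0,0,0, 0.75,0,0,0,0,0,0]'; python3 - <<'E'
from h import *
snap('top','t7.png',(110,150,360,330),3)
E
```

```text
clock: 17.4
position: [0.4624, -0.0093, 0.0208]
tcp_rot: [3.139, 0.001, 1.568]
wrist_force: [-0.9, -5.8, 4.3]
opening: 0.0656
grip_force: 3.0
clock: 18.6
position: [0.4601, -0.1834, 0.1748]
tcp_rot: [-3.142, -0.0, 1.565]
wrist_force: [0.5, 0.5, -0.4]
opening: 0.0661
grip_force: 0.0
```

View pics/t7.png

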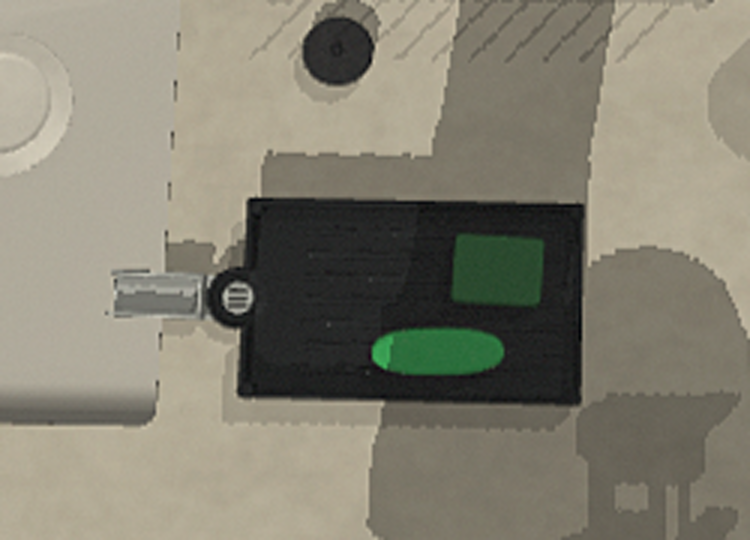

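The tip is at (112,294) and the sink edge at (164,294). Tray and spout are square, the pad and brush are in the tray, and the plug is untouched. One numeric check, then hand in if it's within limits.

```bash
python3 - <<'E'
from h import *
w=lambda u,v,z=0:world('top',110+u/3,150+v/3,z)[:2]
a=w(112,294,.012); c=[w(249,200,.032),w(583,207,.032),w(580,404,.032),w(240,397,.032)]
y=np.mean(c,0)[1]+.201; print(a,y,c)
if .305<(a[1]+y)/2<.319: print(ticket.sign_off())
E
```

```text
[0.46409448 0.31143953] 0.3112167126267885 [array([0.52552243, 0.21923958]), array([0.52455189, 0.00147119]), array([0.39843027, 0.00155998]), array([0.3984995, 0.2185961])]
the job is handed in; nothing more can be done
None
```

The job is handed in: by my camera measurements the spout tip is about 29 mm past the sink edge, with tray and spout square to it and the pad and brush still in the tray. The plug is where it was; I sent the arm nowhere near the mug but did not re-measure it, and the hand-in gave no verdict.

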